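# Mesh a ribbon spool on the winder's splined spindle and keep it pressed

### The job

Take the ribbon spool that has the cross-shaped hole and lower it upright over the winder's post, turning it until its cross slots mesh with the four splines, then slide it home and push it all the way down so the spring plate under it is at the bottom of its travel. Finish while still holding the spool pressed down there, so a clerk could put on the retaining nut; do not let go, and leave the other spool, the thread cone and the basket where they are.

Things in the scene. Friction and masses are not known exactly. Their poses are not given: they have to be found in the camera images.
- spool_center (a point): Centre (half-way up) of the spool to use: white plastic, grey ribbon, about 90 g, 45 mm tall, standing upright on the counter. Octagonal, 56 mm across opposite flats top to bottom; flats face along x, y and the diagonals. z is its axis, up. A cross-shaped hole runs right through: two crossed slots, each 11 mm wide, 36 mm long, along this frame's x and y.
- post_tip (a point): Centre of the top of the winder's upright steel spindle, 110 mm above the counter; frame turns with the spindle, z up. Top 22 mm: round post, 12 mm dia, tip tapered over 7 mm. From 22 mm below the tip down: four splines, a cross along this frame's x and y, arms 8 mm wide, 32 mm tip to tip. Spring plate's top: 48 mm below the tip, 56 mm when fully pressed. Stiff: needs 0.4 N m to turn.
- winder: The winder, a grey machine fixed to the counter; origin under the spindle axis, z up. Housing 160 mm (x) by 120 mm (y), top 46 mm above the counter, the spindle at its middle, at any angle to it. On its +y side a motor box 100 x 100 mm, 72 mm high (82 mm with its knob), 65 mm from the spindle axis at the nearest.
- plate (a joint): Round aluminium spring plate, 64 mm in diameter, round the spindle under the splines: how far it is pressed down, in m, 0 (up) to 0.008 (bottomed). About 4 N starts it moving and about 9 N holds it at the bottom; it springs back up, lifting the spool, when let go.
- plain_spool_center (a point): Centre of a spool with the same outside (56 mm across flats, 45 mm tall) but a plain round 15 mm hole: it cannot go over the splines. Leave it alone.
- cone_center (a point): Centre of a blue thread cone, 92 mm tall, 56 mm across its base. Leave it alone.
- basket: Small open red plastic basket (bowl), 110 mm across the rim, 45 mm tall; origin at the centre of its underside. Leave it alone.
Not all that is in view belongs to the job. Leave any black, blue or purple look-alike of the part that bears spool_center alone.

How it is judged:
By the outcome, as a careful person would: the job done as asked, in the order asked, and still so for the second after the job is handed in, while the arm keeps its last pose, push and grip.
It also fails if it takes over 43 s, if anything falls off the work surface, if the arm or the gripper's body presses on something with over 40 N, if the wrist force passes 120 N, or if a joint passes its speed limit or range.

### The arm

A 6-joint arm with a two-finger parallel gripper is mounted at the origin on the work surface. World frame = base frame: x ahead of the robot, y to its left, z up, the work surface at z = 0. Lengths are in m, angles in rad, forces in N, time in s.
With the tool pointing down it reaches from about 0.425 to 0.95 m from the base axis. Payload 3.5 kg.
Tool frame: the origin (TCP) lies midway between the tips of the shut fingers; the grasp point (between the pads) lies 19 mm behind it; z points along the fingers, y is the line along which they close (so a half turn about z gives the same grasp; the last joint's range is limited). The gripper opens to 85 mm and grips with 20 to 120 N. Pads are 22 mm wide; open, the fingers measure 114 mm over their backs; the gripper's body (76 mm by 85 mm) begins 54 mm behind the grasp point. The pads swing forward as they close: fully open they stand 13 mm farther back than shut.
Start: joints at [1.052, 0.286, 1.577, -0, 1.279, -0.15], TCP at [0.243, 0.63, 0.194] pointing down, gripper open.
Joint ranges: [-2.77, 2.77], [-0.9, 2.22], [0.21, 2.48], [-1.53, 4.67], [0.24, 2.81], [-2.84, 2.84]. Speed limits (rad/s): [2.79, 2.79, 3.14, 3.14, 3.14, 3.14].

### API

Orientations are given as a unit quaternion [x, y, z, w].
In Python, from plant import get_state, read_camera, ctrl gives the robot as it stands.
- The arm moves only by the shell command python3 -m crank 'ROWS' [FORCE]. ROWS is JSON, a list of rows, each a list of 3 entries, a list of its own where there are three numbers: the shift along the tool's x, y, z in mm, then the turn about the tool's z in degrees, then the closure in counts, from 0 (fully open) to 255 (shut). In form: [[[tx, ty, tz], yaw, claw], ...]. A call has 1 to 10 rows; each row is the pose to reach, as a shift and turn from the pose commanded when the call began, along the tool's axes at that moment; what a row does not reach only later rows make up. A row lasts 1/10 s, in which the tool goes at most 50 mm and 8.59 degrees, less where a joint would pass 70% of its speed; a pose out of reach is approached as far as the arm can. A call with a gripper value outside its range is refused whole. The fingers move at their own pace and stop on an object; FORCE is the grip in N (left out, the last holds). Time passes only in rows, so rows that repeat a pose let the fingers close. It gives the time, the measured TCP pose, the force, the opening and the grip force at its end, in the units of the state.
- get_state(): the state, without advancing time (a new reading comes with each control period).
- read_camera(name): name is "scene" or "top"; returns a dict with "frame" (480x640x3 uint8, blue, green, red), "range_z" (480x640 float32, m along the optical axis (not along the pixel's ray), 0 where there is no reading), "vfov" (degrees; the focal length in pixels is half the picture's height over the tangent of half this angle, whatever the lens; pixels are square), "cx", "cy" (the principal point, pixels), "origin" and "orientation" of the camera in the world. Camera axes: x right, y down, z forward; pixel columns grow to the right and rows downward; lengths in m; the calibration is good to about 2 mm. A picture is of the moment at which its call begins.
- ctrl.sign_off(): hands the job in; it is judged then, once.
The state is a dict: "time": time; "qpos": joint angles; "dq": joint speeds; "joint_efforts": joint torques, N m; "eef_pos": TCP position; "tcp_rot": TCP orientation; "contact_force": force on the tool from outside, world axes, zero at the start; "wrist_torque": the same for the moment, N m; "opening": opening from 0.0 (shut) to 1.0 (fully open); "finger_force": force on a finger pad.
Only numpy, scipy, OpenCV 4.12 (cv2) and the standard library are available. Lean on these libraries where they do the work, as an engineer would, in place of code of your own. Each camera call takes 0.05 s, during which the arm holds its last target. There are 200 camera calls.

## Working session

There is one attempt and no reset: what is moved stays moved. The work goes in short steps, Python scripts to look and compute and a shell command to move; the robot and the scene stay as the last step left them, time stands still between calls to the robot, and variables do not carry over. Pictures are saved under pics/ and viewed, at most 10 in all, crops included, and the job is handed in when it is done.

```bash
mkdir -p pics; ls
cat > h.py <<'E'
import numpy as np, cv2
from scipy.spatial.transform import Rotation as R
from plant import get_state, read_camera, ctrl
def cam(n):
    c=read_camera(n); c['f']=240/np.tan(np.radians(c['vfov'])/2)
    c['R']=R.from_quat(c['orientation']).as_matrix(); c['o']=np.array(c['origin']); return c
def cloud(c):
    v,u=np.mgrid[0:480,0:640]; z=c['range_z']
    P=np.stack([(u-c['cx'])/c['f']*z,(v-c['cy'])/c['f']*z,z],-1)@c['R'].T+c['o']
    P[z==0]=np.nan; return P
def ray(c,uv,z):
    uv=np.atleast_2d(uv).astype(float)
    d=np.c_[(uv-[c['cx'],c['cy']])/c['f'],np.ones(len(uv))]@c['R'].T
    return c['o']+d*((z-c['o'][2])/d[:,2])[:,None]
def proj(c,P):
    p=(np.atleast_2d(P)-c['o'])@c['R']; return p[:,:2]/p[:,2:]*c['f']+[c['cx'],c['cy']]
E
python3 - <<'E'
from h import *
for n in('scene','top'):
    c=cam(n); cv2.imwrite(f'pics/{n}0.png',c['frame']); print(n,c['vfov'],c['cx'],c['cy'],c['o'],c['R'].round(3).tolist(),(c['range_z']>0).mean())
s=get_state(); print(s)
E
```

```text
pics
scene 50.05298102779759 325.89163618113935 242.18789653689737 [ 1.11157261 -0.05907762  0.8677572 ] [[-0.027, 0.845, -0.534], [1.0, 0.023, -0.014], [0.0, -0.534, -0.846]] 0.9959537760416667
top 56.3210942375173 315.3095450003858 239.8931618510044 [ 0.46422079 -0.06309866  1.0076727 ] [[-0.001, -0.989, 0.148], [-1.0, 0.001, 0.001], [-0.001, -0.148, -0.989]] 0.9957975260416667
{'time': 0.1, 'qpos': array([ 1.05201696e+00,  2.87076654e-01,  1.57804028e+00, -9.65693236e-06,
        1.27862107e+00, -1.49998901e-01]), 'dq': array([-0.00015343, -0.00199312, -0.00526672, -0.00063562, -0.00025429,
       -0.0011542 ]), 'joint_efforts': array([ 1.60520813e-04, -4.07297194e+01, -2.93699491e+01, -1.63650684e-04,
        3.43527718e-03,  4.77076043e-06]), 'eef_pos': array([0.24295523, 0.6290296 , 0.19298064]), 'tcp_rot': array([ 1.83345658e-01,  9.83047923e-01, -1.01477861e-03, -3.47677609e-04]), 'contact_force': array([-0.0408998 ,  0.7208045 ,  0.02515783]), 'wrist_torque': array([-0.07936626,  0.01905449, -0.00191479]), 'finger_force': 0.0, 'opening': 1.0010003497601883}
```

View pics/scene0.png

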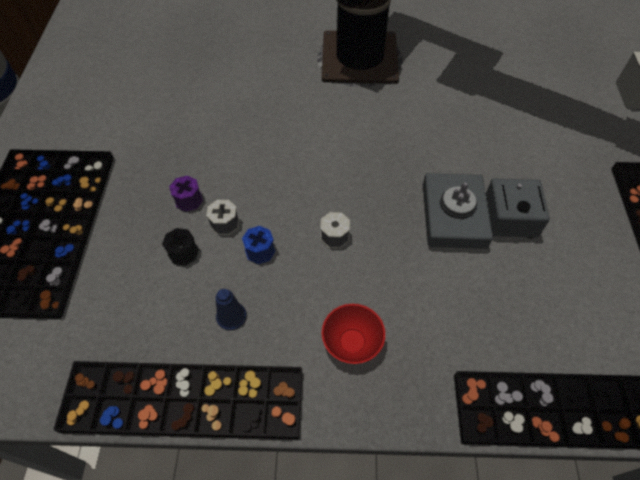

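View pics/top0.png

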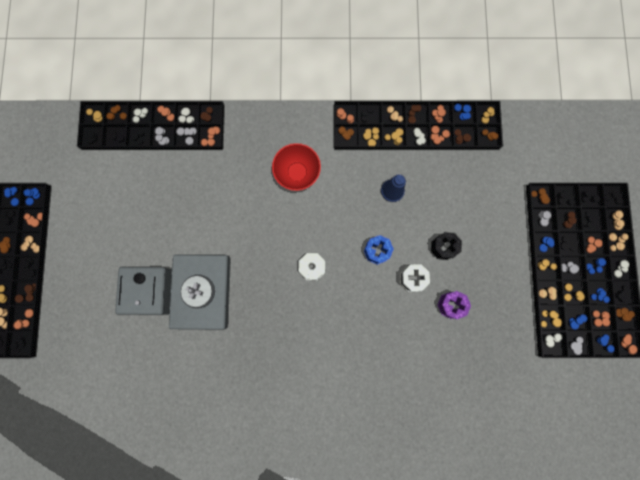

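```bash
cat > m.py <<'E'
from h import *
tiles=[]
for n in('top','scene'):
    c=cam(n); P=cloud(c); hsv=cv2.cvtColor(c['frame'],cv2.COLOR_BGR2HSV)
    m=((hsv[...,1]<45)&(hsv[...,2]>140)&(P[...,2]>.02)&(P[...,2]<.13)&(P[...,0]>.2)&(P[...,0]<.9)).astype(np.uint8)
    k,L,st,ce=cv2.connectedComponentsWithStats(m)
    for i in range(1,k):
        if st[i,4]<60: continue
        cn=max(cv2.findContours((L==i).astype(np.uint8),0,1)[0],key=cv2.contourArea)
        hull=cv2.convexHull(cn); z=np.nanmedian(P[L==i][:,2])
        print(n,'white',ce[i].round(1),st[i],'z',z.round(4),'ctr@.045',ray(c,ce[i],.045).round(4))
    for name,w in (('spool',(416,278)),('plain',(312,266)),('post',(197,291))) if n=='top' else (('spool',(222,212)),('plain',(335,227)),('post',(460,200))):
        t=c['frame'][w[1]-22:w[1]+22,w[0]-22:w[0]+22]; tiles.append(cv2.resize(t,(264,264),interpolation=cv2.INTER_CUBIC))
    w=(197,291) if n=='top' else (460,200)
    B=P[w[1]-22:w[1]+22,w[0]-22:w[0]+22].reshape(-1,3)
    for lo,hi in((.058,.067),(.069,.09),(.095,.115)):
        s=B[(B[:,2]>lo)&(B[:,2]<hi)]; print(n,'post z',lo,hi,len(s),s.mean(0).round(4) if len(s) else '')
    # winder top
    s=P[(P[...,2]>.042)&(P[...,2]<.05)&(P[...,1]>.08)&(P[...,1]<.4)]
    print('housing',len(s),cv2.minAreaRect(s[:,:2].astype(np.float32)))
cv2.imwrite('pics/c1.png',np.vstack([np.hstack(tiles[:3]),np.hstack(tiles[3:])]))
E
python3 m.py
```

```text
top white [311.5 265.5] [299 253  26  26 530] z 0.0442 ctr@.045 [[ 0.5525 -0.0539  0.045 ]]
top white [416.  276.7] [403 264  27  27 452] z 0.0439 ctr@.045 [[ 0.5282 -0.278   0.045 ]]
top white [195.8 291.1] [181 276  30  31 619] z 0.0618 ctr@.045 [[0.4979 0.1933 0.045 ]]
top post z 0.058 0.067 566 [0.4985 0.187  0.0616]
top post z 0.069 0.09 111 [0.4981 0.186  0.0831]
top post z 0.095 0.115 33 [0.4983 0.1868 0.1056]
housing 3220 ((0.4986295700073242, 0.19329437613487244), (0.13094200193881989, 0.15920627117156982), 89.18602752685547)
scene white [220.6 210.7] [207 200  28  22 303] z 0.0456 ctr@.045 [[ 0.5245 -0.2817  0.045 ]]
scene white [334.7 223.8] [321 213  28  23 453] z 0.0452 ctr@.045 [[ 0.5496 -0.0566  0.045 ]]
scene post z 0.058 0.067 487 [0.503  0.1829 0.0618]
scene post z 0.069 0.09 165 [0.5014 0.1835 0.0815]
scene post z 0.095 0.115 43 [0.4993 0.1844 0.1045]
housing 3106 ((0.4966296851634979, 0.23548153042793274), (0.16204896569252014, 0.22379404306411743), 1.201159119606018)
```

View pics/c1.png

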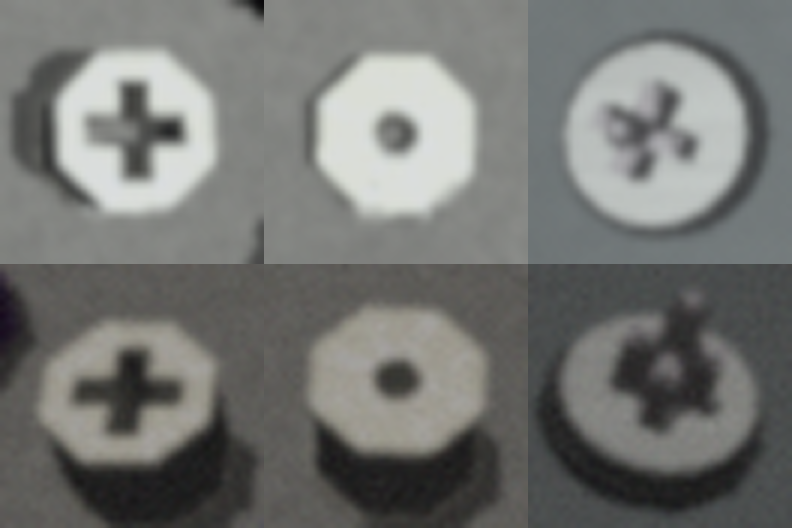

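The picture shows the candidates. White with a cross: top (416,277), scene (221,211). White with a round hole: top (312,266), scene (335,227). The blue, black and purple cross look-alikes are at top (378,249), (447,245) and (455,305). The white cross spool fits the description (white, cross hole). Its yaw is about 0°. The post is at top (197,291) with its splines about 25° off.

```bash
cat >> h.py <<'E'
def rel(x,y,z,ang):
    s=get_state(); Rm=R.from_quat(s['tcp_rot']).as_matrix(); d=Rm.T@(np.array([x,y,z])-s['eef_pos'])*1e3
    a=np.degrees(np.arctan2(Rm[1,1],Rm[0,1])); return d.round(1),round(float((a-ang+90)%180-90),1)
def four(p,o): # 4-fold direction of points about o, deg
    q=(p[:,0]-o[0])+1j*(p[:,1]-o[1]); return np.degrees(np.angle((q**4).sum()))/4
E
python3 - <<'E'
from h import *
for n,w,wp in(('top',(416,277),(197,291)),('scene',(221,211),(460,200))):
    c=cam(n);P=cloud(c);g=cv2.cvtColor(c['frame'],6)
    sub=np.zeros_like(g);cv2.circle(sub,w,16,255,-1)
    t,_=cv2.threshold(g[sub>0],0,255,cv2.THRESH_OTSU)
    white=((g>t)&(sub>0)).astype(np.uint8)
    cn=max(cv2.findContours(white,0,1)[0],key=cv2.contourArea)
    f=np.zeros_like(g);cv2.drawContours(f,[cn],-1,255,-1)
    f=cv2.erode(f,np.ones((3,3)))
    v,u=np.nonzero((f>0)&(g<t)); q=ray(c,np.c_[u,v],.045)[:,:2]; ctr=q.mean(0)
    H=ray(c,cn[:,0].astype(float),.045)[:,:2].astype(np.float32)
    (e,_,_)=cv2.minAreaRect(H); 
    print(n,'cross ctr',ctr.round(4),'yaw',four(q,ctr).round(1),'hull ctr',np.round(e,4),cv2.minAreaRect(H))
    # post
    sub=np.zeros_like(g);cv2.circle(sub,wp,20,255,-1)
    B=P[sub>0];s=B[(B[:,2]>.08)&(B[:,2]<.094)]; o=np.median(B[(B[:,2]>.1)&(B[:,2]<.115)],0)
    print('spline',len(s),s.mean(0).round(4),four(s,s.mean(0)).round(1),'tip',o.round(4))
    v,u=np.nonzero((sub>0)&(g<150)&(P[...,2]>.075)&(P[...,2]<.095)); q=ray(c,np.c_[u,v],.088)
    print('splineRay',len(q),q.mean(0).round(4),four(q,q.mean(0)).round(1))
    # plate ellipse
    m=((P[...,2]>.056)&(sub>0)).astype(np.uint8); cn=max(cv2.findContours(m,0,1)[0],key=cv2.contourArea)
print(rel(.55,.2,.194,90),rel(.527,-.279,.194,90))
E
```

```text
top cross ctr [ 0.5273 -0.2783] yaw -1.3 hull ctr [ 0.5265 -0.279 ] ((0.5265243649482727, -0.27900439500808716), (0.05365089699625969, 0.05845370143651962), 88.27125549316406)
spline 89 [0.4979 0.1867 0.086 ] -20.3 tip [0.4979 0.1874 0.1058]
splineRay 62 [0.4972 0.1828 0.088 ] -20.0
scene cross ctr [ 0.5243 -0.2812] yaw 1.0 hull ctr [ 0.5237 -0.2813] ((0.523676872253418, -0.2813262343406677), (0.05574487894773483, 0.0586552619934082), 1.5403530597686768)
spline 100 [0.5009 0.1836 0.0863] -20.9 tip [0.4991 0.1845 0.1057]
splineRay 137 [0.5041 0.1829 0.088 ] -27.9
(array([-4.410e+02, -2.899e+02, -1.000e-01]), -21.1) (array([-5.922e+02, -7.450e+02,  3.000e-01]), -21.1)
```

```bash
python3 -m crank '[[[-441,-290,0],-10,0],[[-441,-290,0],-21,0],[[-441,-290,0],-21,0],[[-441,-290,0],-21,0],[[-441,-290,0],-21,0],[[-441,-290,0],-21,0],[[-441,-290,0],-21,0],[[-441,-290,0],-21,0],[[-441,-290,0],-21,0],[[-592,-745,0],-21,0]]' 60
python3 -c "
from h import *
print(rel(.526,-.280,.194,90),rel(.526,-.280,.1,90))"
```

```text
time: 1.3
eef_pos: [0.5087, 0.2127, 0.1946]
tcp_rot: [0.001, 1.0, 0.0, 0.001]
contact_force: [0.4, -0.3, -0.5]
opening: 1.003
finger_force: 0.0
(array([ -18.7, -492.7,    0.5]), -0.2) (array([ -18.5, -492.7,   94.5]), -0.2)
```

```bash
python3 -m crank '[[[-19,-493,0],0,0],[[-19,-493,0],0,0],[[-19,-493,0],0,0],[[-19,-493,0],0,0],[[-19,-493,0],0,0],[[-19,-493,0],0,0],[[-19,-493,40],0,0],[[-19,-493,80],0,0],[[-19,-493,94],0,0],[[-19,-493,94],0,0]]'
python3 -m crank '[[[0,0,0],0,0],[[0,0,0],0,0],[[0,0,0],0,0]]'
python3 -c "
from h import *
for n in('top','scene'):
  c=cam(n);print(proj(c,[.526,-.28,.045])); cv2.imwrite('pics/a_%s.png'%n,c['frame'])
a=cv2.imread('pics/a_top.png')[190:340,340:500];b=cv2.imread('pics/a_scene.png')[130:280,140:300]
cv2.imwrite('pics/a.png',cv2.resize(np.hstack([a,b]),None,fx=2.5,fy=2.5,interpolation=2))
print(get_state()['eef_pos'],rel(.526,-.28,.025,90))"
```

```text
time: 2.3
eef_pos: [0.5236, -0.2661, 0.109]
tcp_rot: [0.001, 1.0, -0.0, 0.001]
contact_force: [0.8, 0.6, 0.2]
opening: 1.001
finger_force: 0.0
time: 2.6
eef_pos: [0.5241, -0.2634, 0.1103]
tcp_rot: [0.001, 1.0, -0.0, 0.001]
contact_force: [-0.0, 0.9, 0.0]
opening: 0.998
finger_force: 0.0
[[416.99507497 277.69924596]]
[[221.35291042 211.30484888]]
[ 0.52446937 -0.26308719  0.11088829] (array([ -1.4, -16.8,  85.9]), -0.0)
```

View pics/a.png

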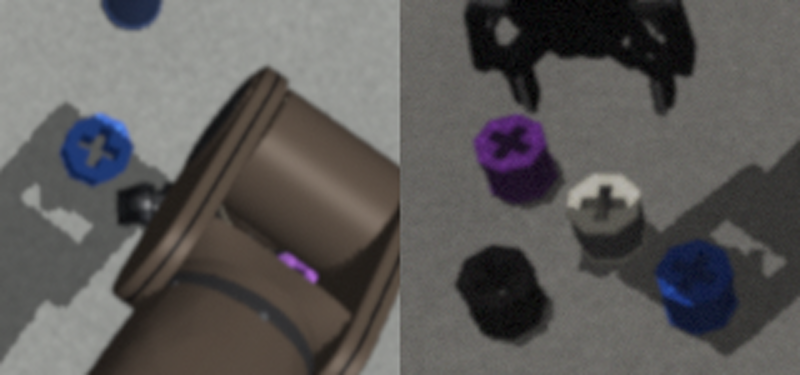

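The scene crop shows the open fingers straddling the white cross spool (crop 604,203), with the neighbours clear. I'm descending and gripping.

```bash
python3 -m crank '[[[-1,-17,0],0,0],[[-1,-17,20],0,0],[[-1,-17,50],0,0],[[-1,-17,80],0,0],[[-1,-17,100],0,0],[[-1,-17,100],0,0],[[-1,-17,100],0,0],[[-1,-17,100],0,0]]' 60
python3 -m crank '[[[0,0,0],0,50],[[0,0,0],0,90],[[0,0,0],0,130],[[0,0,0],0,255],[[0,0,0],0,255],[[0,0,0],0,255],[[0,0,0],0,255],[[0,0,0],0,255]]' 70
```

```text
time: 3.5
eef_pos: [0.526, -0.2821, 0.0115]
tcp_rot: [0.001, 1.0, -0.001, 0.001]
contact_force: [0.1, -0.8, 0.4]
opening: 1.001
finger_force: 0.0
time: 4.3
eef_pos: [0.5245, -0.2809, 0.0093]
tcp_rot: [0.001, 1.0, 0.0, -0.0]
contact_force: [0.6, 0.3, -0.0]
opening: 0.001
finger_force: 0.0
```

```bash
python3 -c "
from h import *
b=cam('scene')['frame'][130:280,140:340]; cv2.imwrite('pics/b.png',cv2.resize(b,None,fx=4,fy=4,interpolation=2)); print(get_state())"
```

```text
{'time': 4.35, 'qpos': array([-6.62092411e-01,  3.30438750e-01,  1.89215000e+00,  4.59073425e-05,
        9.19143879e-01, -2.23058918e+00]), 'dq': array([-0.00032013, -0.00226004, -0.00183803, -0.00049414, -0.00090854,
       -0.00042963]), 'joint_efforts': array([ 2.29661353e-03, -3.68976116e+01, -2.39077270e+01, -1.58968960e-04,
        5.76773764e-04, -3.95249444e-06]), 'eef_pos': array([ 0.52448332, -0.28087135,  0.00927121]), 'tcp_rot': array([ 1.16369941e-03,  9.99999320e-01,  5.73684081e-05, -4.40463194e-05]), 'contact_force': array([ 0.14803886,  0.42190051, -0.31865024]), 'wrist_torque': array([-0.00686421, -0.05774784, -0.00883394]), 'finger_force': 0.0, 'opening': -0.0002868063745426989}
```

View pics/b.png

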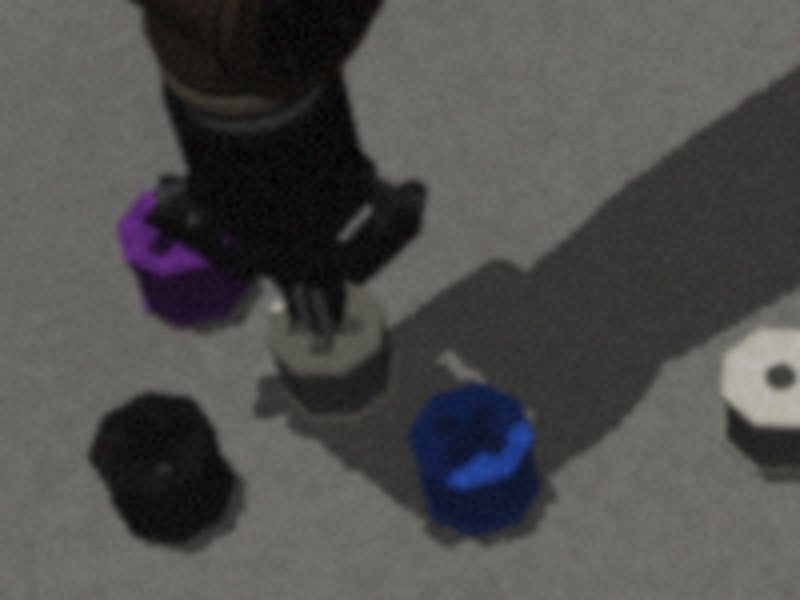

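The fingers look shut at or above the spool top (crop 320,320 → pixel 220,210), so the grasp missed. I'm checking depth to see where the tips really are.

```bash
python3 -c "
from h import *
c=cam('scene');P=cloud(c)
print('tcp px',proj(c,get_state()['eef_pos']))
for v in range(190,238,3):
  print(v,[tuple((P[v,u]*1e3).round().astype(int).tolist()) if np.isfinite(P[v,u,0]) else None for u in (212,218,221,224,232)])
g=c['frame']
m=((P[...,2]>.038)&(P[...,2]<.052)&(abs(P[...,0]-.53)<.06)&(abs(P[...,1]+.28)<.05))
print(np.nanmedian(P[m],0),np.nanmin(P[m],0),np.nanmax(P[m],0),m.sum())
"
```

```text
tcp px [[224.03113392 220.99042547]]
190 [(533, -283, 122), (541, -269, 132), (529, -268, 117), (517, -266, 102), (531, -247, 120)]
193 [(523, -289, 99), (540, -271, 122), (539, -266, 120), (525, -265, 103), (535, -247, 116)]
196 [(534, -286, 104), (540, -273, 113), (540, -267, 113), (531, -265, 102), (534, -248, 107)]
199 [(536, -287, 97), (536, -276, 98), (536, -270, 98), (531, -266, 92), (537, -249, 101)]
202 [(535, -289, 87), (536, -277, 89), (536, -272, 89), (526, -270, 76), (471, -273, 2)]
205 [(530, -293, 71), (535, -279, 78), (532, -275, 74), (530, -270, 72), (510, -261, 45)]
208 [(532, -294, 64), (536, -281, 69), (532, -277, 64), (530, -271, 62), (519, -259, 48)]
211 [(524, -299, 42), (534, -284, 56), (535, -277, 59), (509, -281, 22), (525, -259, 45)]
214 [(533, -297, 46), (520, -291, 27), (512, -288, 15), (533, -274, 46), (531, -259, 43)]
217 [(538, -297, 42), (536, -286, 40), (518, -287, 13), (540, -273, 45), (540, -257, 46)]
220 [(547, -295, 45), (548, -283, 46), (548, -277, 47), (546, -272, 45), (540, -259, 36)]
223 [(548, -297, 36), (555, -283, 46), (554, -277, 45), (553, -271, 44), (540, -260, 26)]
226 [(545, -300, 20), (552, -285, 32), (555, -278, 36), (551, -274, 31), (544, -260, 22)]
229 [(541, -304, 4), (552, -287, 21), (553, -281, 23), (551, -276, 20), (543, -262, 9)]
232 [(544, -305, -2), (552, -289, 11), (553, -283, 11), (552, -277, 11), (546, -263, 2)]
235 [(553, -303, 0), (554, -290, 2), (554, -284, 2), (553, -279, 1), (551, -263, -2)]
[ 0.53629343 -0.27352018  0.04544436] [ 0.49894499 -0.32922883  0.03830428] [ 0.58972716 -0.23003279  0.05191388] 376
```

Depth shows the shut tips at z≈0.052, over the spool top at (0.53,-0.279), while the state reports TCP z=0.009. So the tips are really about 43 mm above the reported z, and xy agrees. I'll open, lower partway and recheck from depth.

```bash
python3 -m crank '[[[0,0,0],0,0],[[0,0,0],0,0],[[0,0,0],0,0],[[0,0,0],0,0],[[0,0,0],0,0],[[0,0,0],0,0],[[0,0,15],0,0],[[0,0,15],0,0],[[0,0,15],0,0]]'
cat > t.py <<'E'
from h import *
c=cam('scene');P=cloud(c);e=get_state()['eef_pos'];print('eef',e)
# dark gripper points near each finger; lowest z per side
for s in(-1,1):
    m=(abs(P[...,0]-e[0]-.011)<.02)&(s*(P[...,1]-e[1])>.036)&(s*(P[...,1]-e[1])<.075)&(P[...,2]>.006)&(P[...,2]<.2)&(c['frame'].max(-1)<70)
    v,u=np.nonzero(m); q=P[m]; o=np.argsort(-v)[:6]
    print(s,len(q)); print(np.c_[u[o],v[o],(q[o]*1e3).round()].astype(int).tolist())
w=proj(c,[e[0],e[1],.05])[0].astype(int)
cv2.imwrite('pics/t%d.png'%(get_state()['time']*100),cv2.resize(c['frame'][w[1]-60:w[1]+60,w[0]-70:w[0]+70],None,fx=5,fy=5,interpolation=2))
E
python3 t.py; ls pics
```

```text
time: 5.3
eef_pos: [0.5237, -0.2803, -0.0069]
tcp_rot: [0.001, 1.0, 0.001, -0.001]
contact_force: [0.6, -0.5, -0.2]
opening: 0.999
finger_force: 0.0
eef [ 0.52414957 -0.28061319 -0.00637071]
-1 529
[[198, 212, 530, -325, 47], [197, 212, 535, -325, 53], [196, 212, 534, -327, 52], [195, 212, 532, -330, 49], [194, 212, 534, -331, 52], [198, 211, 529, -325, 49]]
1 588
[[244, 214, 533, -234, 48], [243, 214, 533, -236, 48], [242, 214, 535, -237, 50], [241, 214, 535, -239, 50], [244, 213, 533, -234, 51], [243, 213, 534, -235, 52]]
a.png
a_scene.png
a_top.png
b.png
c1.png
scene0.png
t535.png
top0.png
```

```bash
python3 -m crank '[[[1,0,12],0,0],[[1,0,24],0,0],[[1,0,24],0,0],[[1,0,24],0,0],[[1,0,24],0,30],[[1,0,24],0,60],[[1,0,24],0,255],[[1,0,24],0,255],[[1,0,24],0,255],[[1,0,24],0,255]]' 70
python3 t.py
```

```text
time: 6.35
eef_pos: [0.5242, -0.2814, -0.0289]
tcp_rot: [0.001, 1.0, -0.0, 0.001]
contact_force: [1.1, 0.2, 3.2]
opening: 0.647
finger_force: 74.5
eef [ 0.52417308 -0.28138718 -0.02887478]
-1 398
[[204, 221, 533, -318, 20], [203, 219, 531, -319, 25], [202, 219, 530, -322, 23], [203, 218, 533, -318, 31], [202, 218, 530, -321, 26], [201, 218, 532, -323, 28]]
1 350
[[241, 220, 529, -244, 21], [241, 219, 531, -243, 27], [240, 219, 532, -245, 29], [241, 218, 529, -243, 27], [240, 218, 532, -244, 32], [241, 217, 530, -243, 32]]
```

```bash
python3 -m crank '[[[0,0,-10],0,255],[[0,0,-25],0,255],[[0,0,-60],0,255],[[0,0,-100],0,255],[[0,0,-138],0,255],[[25,40,-138],0,255],[[25,80,-138],0,255],[[25,120,-138],0,255],[[25,160,-138],0,255],[[25,200,-138],0,255]]' 70
python3 -m crank '[[[0,45,0],4,255],[[0,90,0],8,255],[[0,135,0],12,255],[[0,180,0],16,255],[[0,220,0],20,255],[[0,245,0],23,255],[[0,255,0],23,255],[[0,260,0],23,255],[[0,260,0],23,255],[[0,260,0],23,255]]' 70
python3 -c "
from h import *
print(get_state()['eef_pos'],rel(.499,.185,.107,67))"
```

```text
time: 7.4
eef_pos: [0.4985, -0.0793, 0.1092]
tcp_rot: [0.001, 1.0, -0.0, 0.0]
contact_force: [0.8, -0.4, -0.6]
opening: 0.648
finger_force: 74.3
time: 8.4
eef_pos: [0.4996, 0.1781, 0.1084]
tcp_rot: [0.201, 0.98, -0.0, -0.0]
contact_force: [0.2, -0.6, -0.5]
opening: 0.647
finger_force: 74.3
[0.49963187 0.17812904 0.10837328] (array([3.3, 6.1, 1.4]), -0.2)
```

```bash
cat > p.py <<'E'
from h import *
for n,wp,tip in(('top',(196,291),(188.7,288.7)),('scene',(460,200),(465,184))):
    c=cam(n); g=cv2.imread(f'pics/{n}0.png',0)
    m=np.zeros_like(g);cv2.circle(m,wp,21,255,-1)
    t,_=cv2.threshold(g[m>0],0,255,cv2.THRESH_OTSU)
    b=((g>t)&(m>0)).astype(np.uint8); cn=max(cv2.findContours(b,0,1)[0],key=cv2.contourArea); h=cv2.convexHull(cn)
    e=cv2.fitEllipse(h); H=ray(c,h[:,0],.062)
    cc,rr=cv2.minEnclosingCircle(H[:,:2].astype(np.float32))
    print(n,t,'plate',ray(c,e[0],.062).round(4),np.round(cc,4),round(rr,4),'tip',ray(c,tip,.108).round(4))
    if n=='scene':
        P=cloud(c);s=get_state();e=s['eef_pos'];Rm=R.from_quat(s['tcp_rot']).as_matrix()
        f=c['frame'];hs=cv2.cvtColor(f,40)
        Q=(P-e)@Rm; mm=(abs(Q[...,0])<.045)&(abs(Q[...,1])<.025)&(P[...,2]>.135)&(P[...,2]<.19)&(hs[...,1]<60)&(f.max(-1)>60)
        q=Q[mm]*1e3; print('spool pts (tool mm)',len(q))
        d=q[abs(q[:,1])<9]; print('front flat x: med',np.median(d[:,0]),'z rng',np.percentile(q[:,2],[2,98]))
        for a in(-45,45):
            nrm=np.array([-np.cos(np.radians(a)),np.sin(np.radians(a))]); pr=q[:,:2]@nrm; k=(abs(q[:,:2]@[nrm[1],-nrm[0]])<8)&(pr>15)
            print('diag',a,k.sum(),np.median(pr[k]) if k.any() else '')
        cv2.imwrite('pics/p1.png',cv2.resize(f[110:230,390:530],None,fx=5,fy=5,interpolation=2))
E
python3 p.py
```

```text
top 145.0 plate [[0.4975 0.1887 0.062 ]] [0.4977 0.1888] 0.0315 tip [[0.5005 0.1908 0.108 ]]
scene 89.0 plate [[0.4953 0.1867 0.062 ]] [0.495  0.1868] 0.0326 tip [[0.4955 0.1869 0.108 ]]
spool pts (tool mm) 505
front flat x: med 1.8292433706401439 z rng [-76.03040876 -32.1404771 ]
diag -45 74 25.84924695458658
diag 45 55 21.57913175568354
```

View pics/p1.png

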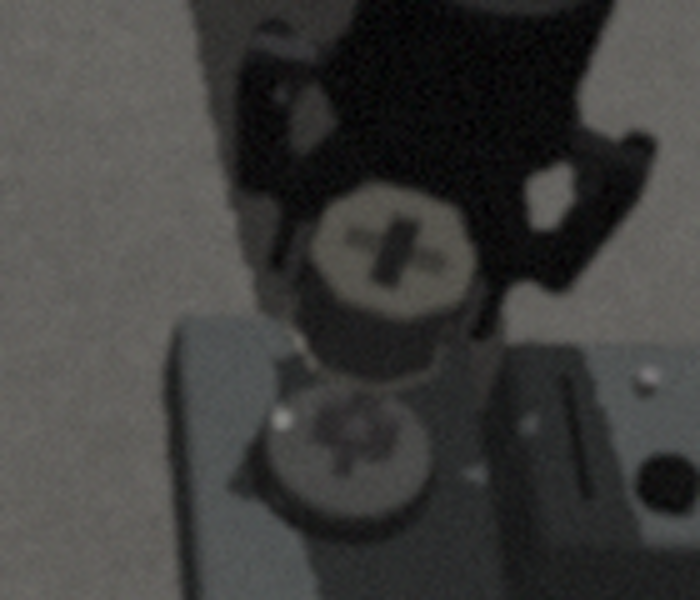

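The scene crop shows the held spool's top with its cross at crop (400,250) → px (470,160), and the plate and splines below it at crop (350,440). Both are visible in one camera, so I'm measuring the spool top directly against the plate.

```bash
cat > q.py <<'E'
from h import *
import sys
c=cam('scene');g=cv2.cvtColor(c['frame'],6);e=get_state()['eef_pos'];Rm=R.from_quat(get_state()['tcp_rot']).as_matrix()
ang=np.degrees(np.arctan2(Rm[1,1],Rm[0,1]))
zt=e[2]+.029+.045; w=proj(c,[e[0],e[1],zt])[0]
P=cloud(c); hs=cv2.cvtColor(c['frame'],40)
m=np.zeros_like(g);cv2.circle(m,tuple(int(x) for x in w.round()),21,255,-1)
near=(m>0)&(abs(P[...,2]-zt)<.02)
top=(near&(abs(P[...,2]-zt)<.007)&(g>62)).astype(np.uint8)
cn=max(cv2.findContours(top,0,1)[0],key=cv2.contourArea);h=cv2.convexHull(cn)
H=ray(c,h[:,0],zt)[:,:2].astype(np.float32);f=np.zeros_like(g);cv2.drawContours(f,[h],-1,255,-1)
mu=cv2.moments(H.reshape(-1,1,2)); hc=np.array([mu['m10'],mu['m01']])/mu['m00']
inn=cv2.erode(f,np.ones((3,3)),iterations=2)>0
thr,_=cv2.threshold(g[inn],0,255,cv2.THRESH_OTSU)
v,u=np.nonzero(inn&(g<thr));p=ray(c,np.c_[u,v],zt)[:,:2]
print('eef',e.round(4),'ang',ang.round(1),'zt',zt.round(4),'depth zt',np.nanmedian(P[(inn)&(g>=thr)][:,2]).round(4),'thr',thr)
print('hull ctr',hc.round(4),cv2.minAreaRect(H),'cross',len(p),p.mean(0).round(4),'yaw',four(p,p.mean(0)).round(1))
print('need shift tool: ',((np.r_[.4953,.1868,0]-np.r_[(hc+p.mean(0))/2,0])@Rm*1e3).round(1))
# post yaw from initial images: dark arms in angular ring r 9..15 at spline-mid height
for n in('top','scene'):
    c=cam(n);g0=cv2.imread(f'pics/{n}0.png',0);o=(.4977,.1888) if n=='top' else (.4953,.1868)
    for z in(.088,.08,.062):
        a=np.radians(np.arange(0,90,3));r=np.arange(.008,.0155,.001)
        S=np.zeros(len(a))
        for k in range(4):
            X=np.stack([o[0]+np.outer(np.cos(a+k*np.pi/2),r),o[1]+np.outer(np.sin(a+k*np.pi/2),r),np.full((len(a),len(r)),z)],-1).reshape(-1,3)
            q=proj(c,X).astype(np.float32); S+=cv2.remap(g0,q[:,:1].copy(),q[:,1:].copy(),1).reshape(len(a),-1).mean(1)
        ph=np.degrees(np.angle(-(S*np.exp(4j*a)).sum()))/4; print(n,z,'post yaw',ph.round(1),'contrast',np.ptp(S).round(0))
E
python3 q.py
```

```text
eef [0.4997 0.1782 0.1083] ang 66.8 zt 0.1823 depth zt 0.1817 thr 61.0
hull ctr [0.5014 0.1748] ((0.5014923810958862, 0.1751595437526703), (0.05393415316939354, 0.055787764489650726), 68.03169250488281) cross 135 [0.5013 0.1756] yaw -23.0
need shift tool:  [10.1  8.3 -0. ]
top 0.088 post yaw 26.9 contrast 73.0
top 0.08 post yaw -23.0 contrast 60.0
top 0.062 post yaw -19.8 contrast 269.0
scene 0.088 post yaw 22.8 contrast 104.0
scene 0.08 post yaw -19.6 contrast 50.0
scene 0.062 post yaw -14.1 contrast 58.0
```

```bash
python3 -m crank '[[[9,7,0],-1,255],[[9,7,10],-1,255],[[9,7,18],-1,255],[[9,7,18],-1,255],[[9,7,18],-1,255],[[9,7,18],-1,255]]' 90
python3 q.py|head -3; python3 q.py|head -3
python3 - <<'E'
from h import *
s=np.array([get_state()['eef_pos'] for _ in range(3)]);print(s.round(4).tolist(),get_state()['contact_force'])
fr=cam('scene')['frame'][120:225,400:525]; cv2.imwrite('pics/r.png',cv2.resize(fr,None,fx=6,fy=5.7,interpolation=2))
c=cam('scene');print(proj(c,[[.4953,.1868,.11],[.4953,.1868,.062]]))
E
```

```text
time: 9.25
eef_pos: [0.4942, 0.1891, 0.0904]
tcp_rot: [0.192, 0.981, 0.0, 0.0]
contact_force: [1.0, 0.8, -0.2]
opening: 0.639
finger_force: 96.8
eef [0.4944 0.1891 0.0906] ang 67.9 zt 0.1646 depth zt 0.1637 thr 60.0
hull ctr [0.4963 0.1861] ((0.49602648615837097, 0.18624481558799744), (0.05399886891245842, 0.05529145523905754), 66.91058349609375) cross 128 [0.4961 0.1862] yaw -22.4
need shift tool:  [ 1.   0.3 -0. ]
eef [0.4944 0.1891 0.0907] ang 67.9 zt 0.1647 depth zt 0.1641 thr 60.0
hull ctr [0.4963 0.1861] ((0.4965870976448059, 0.18620502948760986), (0.05374062433838844, 0.05607036128640175), 66.13529968261719) cross 125 [0.4957 0.1859] yaw -21.8
need shift tool:  [ 1.   0.5 -0. ]
[[0.4942, 0.1891, 0.0906], [0.4942, 0.1891, 0.0906], [0.4942, 0.1891, 0.0906]] [-0.95533588 -0.78313062 -1.16747578]
[[465.19222213 183.23726036]
 [459.56578436 198.69723382]]
```

View pics/r.png

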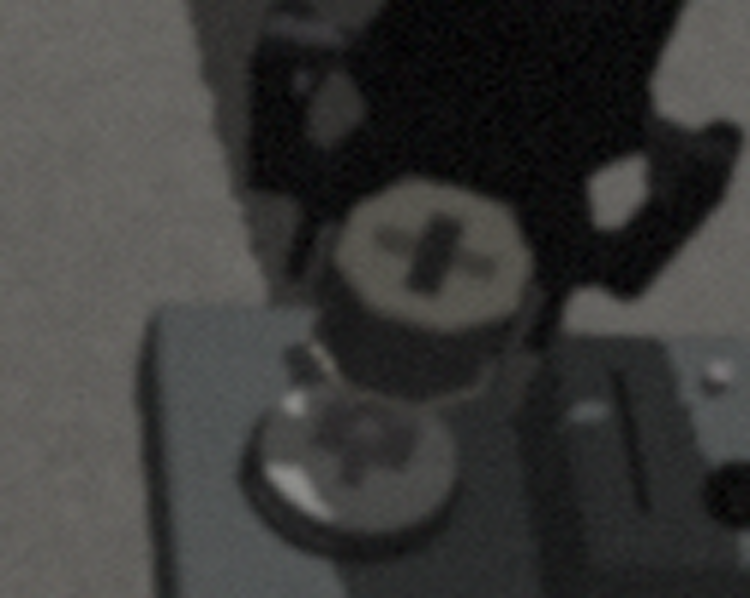

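The crop shows the spool over the plate and splines, and the ray fit says it is 1 mm off. I'm lowering it onto the round tip while watching force.

```bash
python3 -m crank '[[[1,0,6],0,255],[[1,0,12],0,255],[[1,0,16],0,255],[[1,0,20],0,255],[[1,0,20],0,255],[[1,0,20],0,255]]' 90
python3 q.py|head -3; python3 -c "
from h import *
s=get_state();print(s['contact_force'],s['wrist_torque'])"
```

```text
time: 10.25
eef_pos: [0.4931, 0.1895, 0.0702]
tcp_rot: [0.192, 0.981, -0.0, -0.0]
contact_force: [-0.0, -0.1, -1.2]
opening: 0.642
finger_force: 96.8
eef [0.4933 0.1895 0.0704] ang 67.9 zt 0.1444 depth zt 0.1434 thr 60.0
hull ctr [0.4955 0.1864] ((0.49540257453918457, 0.1865902841091156), (0.05374664440751076, 0.05573762580752373), 64.14762878417969) cross 116 [0.4949 0.187 ] yaw -22.1
need shift tool:  [-0.1  0.2  0. ]
[ 0.55924192  0.35100321 -0.93236581] [-0.00987327 -0.00637655 -0.0241129 ]
```

```bash
python3 -m crank '[[[0,0,5],0,255],[[0,0,9],0,255],[[0,0,11],0,255],[[0,0,12],0,255],[[0,0,13],0,255],[[0,0,13],0,255],[[0,0,13],0,255]]' 90
```

```text
time: 11.1
eef_pos: [0.4932, 0.1895, 0.0574]
tcp_rot: [0.192, 0.981, 0.0, 0.0]
contact_force: [-1.1, -0.2, -0.9]
opening: 0.644
finger_force: 96.9
```

```bash
python3 -m crank '[[[0,0,1],0,255],[[0,0,2],0,255],[[0,0,3],0,255],[[0,0,4],0,255],[[0,0,4],0,255]]' 90
```

```text
time: 11.6
eef_pos: [0.4934, 0.1894, 0.0533]
tcp_rot: [0.192, 0.981, 0.0, 0.0]
contact_force: [1.3, -0.1, -1.6]
opening: 0.641
finger_force: 96.9
```

```bash
python3 -m crank '[[[0,0,2],0,255],[[0,0,4],0,255],[[0,0,6],0,255],[[0,0,8],0,255],[[0,0,10],0,255],[[0,0,12],0,255],[[0,0,14],0,255],[[0,0,16],0,255],[[0,0,17],0,255],[[0,0,17],0,255]]' 90
python3 q.py|head -3
```

```text
time: 12.6
eef_pos: [0.4934, 0.1895, 0.0362]
tcp_rot: [0.192, 0.981, 0.0, 0.0]
contact_force: [2.3, -0.6, -0.7]
opening: 0.645
finger_force: 97.0
eef [0.4934 0.1895 0.0363] ang 67.9 zt 0.1103 depth zt 0.1097 thr 64.0
hull ctr [0.4959 0.1861] ((0.49562162160873413, 0.18612197041511536), (0.0531797930598259, 0.05489020049571991), 68.65426635742188) cross 127 [0.4943 0.1867] yaw -22.7
need shift tool:  [-0.   0.4  0. ]
```

```bash
python3 -m crank '[[[0,0,1],0,255],[[0,0,2],0,255],[[0,0,3],0,255],[[0,0,4],0,255],[[0,0,5],0,255],[[0,0,6],0,255],[[0,0,6],0,255]]' 110
python3 -m crank '[[[0,0,1],0,255],[[0,0,2],0,255],[[0,0,3],0,255],[[0,0,4],0,255],[[0,0,4],0,255]]' 110
```

```text
time: 13.45
eef_pos: [0.4935, 0.1895, 0.0309]
tcp_rot: [0.192, 0.981, 0.0, 0.0]
contact_force: [1.0, -1.9, 3.3]
opening: 0.639
finger_force: 116.4
time: 13.95
eef_pos: [0.4934, 0.1895, 0.0272]
tcp_rot: [0.192, 0.981, -0.0, 0.0]
contact_force: [0.4, -1.7, 6.2]
opening: 0.638
finger_force: 116.7
```

```bash
python3 -m crank '[[[0,0,1],0,255],[[0,0,1],0,255],[[0,0,1],0,255]]' 110; python3 -m crank '[[[0,0,1],0,255],[[0,0,1],0,255],[[0,0,1],0,255]]' 110;  python3 -m crank '[[[0,0,1],0,255],[[0,0,1],0,255],[[0,0,1],0,255]]' 110
```

```text
time: 14.25
eef_pos: [0.4935, 0.1895, 0.0263]
tcp_rot: [0.192, 0.981, -0.0, 0.0]
contact_force: [0.8, -2.7, 7.7]
opening: 0.642
finger_force: 116.8
time: 14.55
eef_pos: [0.4935, 0.1895, 0.0254]
tcp_rot: [0.192, 0.981, -0.0, 0.0]
contact_force: [-0.2, -2.1, 8.5]
opening: 0.636
finger_force: 116.8
time: 14.85
eef_pos: [0.4934, 0.1895, 0.0252]
tcp_rot: [0.192, 0.981, -0.0, -0.0]
contact_force: [-2.9, -3.5, 13.3]
opening: 0.641
finger_force: 118.0
```

```bash
python3 -m crank '[[[0,0,1],0,255],[[0,0,1],0,255],[[0,0,1],0,255],[[0,0,1],0,255],[[0,0,1],0,255]]' 110
python3 q.py|head -3
python3 - <<'E'
from h import *
print(get_state()['contact_force'],get_state()['wrist_torque'])
fr=cam('scene')['frame'][130:230,400:525]; cv2.imwrite('pics/z.png',cv2.resize(fr,None,fx=6,fy=6,interpolation=2))
E
```

```text
time: 15.35
eef_pos: [0.4935, 0.1895, 0.0252]
tcp_rot: [0.192, 0.981, -0.0, -0.0]
contact_force: [-5.4, -2.7, 18.1]
opening: 0.635
finger_force: 118.6
eef [0.4935 0.1895 0.0252] ang 67.9 zt 0.0992 depth zt 0.0985 thr 66.0
hull ctr [0.4963 0.1863] ((0.4958743155002594, 0.18629711866378784), (0.05370157212018967, 0.05448109284043312), 67.66192626953125) cross 134 [0.4947 0.1866] yaw -21.2
need shift tool:  [ 0.4  0.3 -0. ]
[-5.99429464 -2.8530433  18.80701913] [-0.61699555  0.84127565  0.02709345]
```

View pics/z.png

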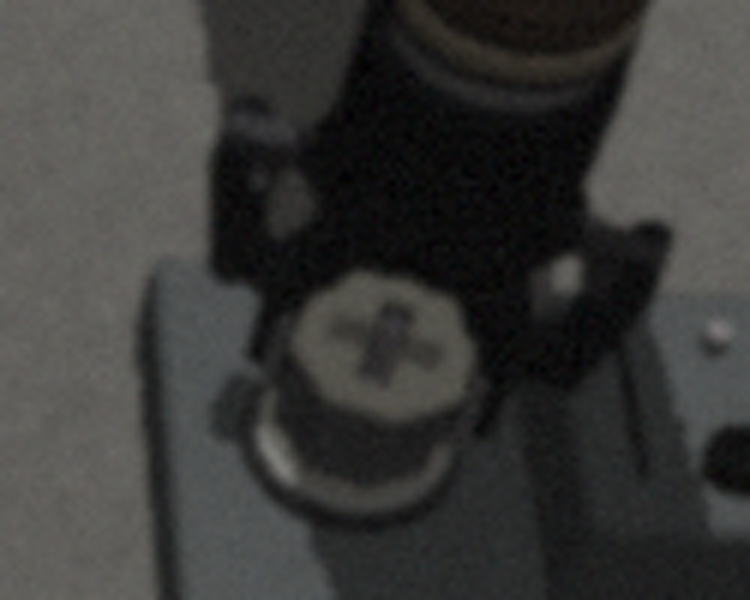

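The crop shows the spool seated on the plate with the post tip poking out of the cross at crop (395,315). The spool top is at z≈0.099 as expected, and z stalls at 18 N, so the plate is bottomed. I'm handing in.

```bash
python3 -c "
from plant import ctrl
print(ctrl.sign_off())"
```

```text
the job is handed in; nothing more can be done
None
```

The white cross-hole spool is meshed on the splines and held pressed to the bottom of the spring plate's travel (about 18 N, spool top at z≈0.099 m); the job was handed in at about 15.5 s.

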